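# Open up the cheese display

### The job

Turn the divided cheese display into one open row. First lift every wooden divider straight up out of its slot in the back rail and stand it upright in the grey tray; then hold the straightedge by its grip and push the whole cheeses back with its long edge, all together, until they stand flat on the board in a straight row against the back rail; finally lay the straightedge down on the worktop, flush along the front edge of the display board and roughly centred on it. Do not disturb the card stand, the spice jar and the pot beside the work.

Things in the scene. Friction and masses are not known exactly. Their poses are not given: they have to be found in the camera images.
- display: Fixed wooden display: board 200 mm deep (x -100 to +100 mm), 460 mm wide (y), top 18 mm above the worktop; back rail along its +x side, 75 mm above the worktop, front face at x +74 mm, with four T-slots at y -202.5, -67.5, +67.5, +202.5 mm. Origin: on the worktop, mid-width; x points front to back (away from the robot), y along the width.
- display_front (a point): Middle of the straight front edge of the display board, at display x -100 mm, on the board's top face (18 mm above the worktop)
- divider_1: Wooden divider (3 or 4 of 4 present), 0.15 kg, 18 mm thick (y), 165 mm tall. Origin: centre of underside, z up. Plate x -50 to +45 mm, 112 mm high; grip tab x -25 to +25 mm rises over it, z 112 to 165 mm. At the +x end a T tail (z 0 to 55 mm, head 30 mm wide, to x +65 mm) sits in a rail slot, 2 mm play: free after 60 mm straight up. Starts standing on the display board.
- divider_2: Wooden divider (3 or 4 of 4 present), 0.15 kg, 18 mm thick (y), 165 mm tall. Origin: centre of underside, z up. Plate x -50 to +45 mm, 112 mm high; grip tab x -25 to +25 mm rises over it, z 112 to 165 mm. At the +x end a T tail (z 0 to 55 mm, head 30 mm wide, to x +65 mm) sits in a rail slot, 2 mm play: free after 60 mm straight up. Starts standing on the display board.
- divider_3: Wooden divider (3 or 4 of 4 present), 0.15 kg, 18 mm thick (y), 165 mm tall. Origin: centre of underside, z up. Plate x -50 to +45 mm, 112 mm high; grip tab x -25 to +25 mm rises over it, z 112 to 165 mm. At the +x end a T tail (z 0 to 55 mm, head 30 mm wide, to x +65 mm) sits in a rail slot, 2 mm play: free after 60 mm straight up. Starts standing on the display board.
- divider_4: Wooden divider (3 or 4 of 4 present), 0.15 kg, 18 mm thick (y), 165 mm tall. Origin: centre of underside, z up. Plate x -50 to +45 mm, 112 mm high; grip tab x -25 to +25 mm rises over it, z 112 to 165 mm. At the +x end a T tail (z 0 to 55 mm, head 30 mm wide, to x +65 mm) sits in a rail slot, 2 mm play: free after 60 mm straight up. Starts standing on the display board.
- cheese_1: Small whole cheese with a grey rind, a drum 98 mm across and 60 mm tall, about 0.44 kg, standing flat on the display board in the row between the dividers. Origin: centre of its underside, z up; its yaw means nothing. Against the rail its origin is at display x of about +25 mm. Two or three of the three alike cheeses are there.
- cheese_2: Small whole cheese with a grey rind, a drum 98 mm across and 60 mm tall, about 0.44 kg, standing flat on the display board in the row between the dividers. Origin: centre of its underside, z up; its yaw means nothing. Against the rail its origin is at display x of about +25 mm. Two or three of the three alike cheeses are there.
- cheese_3: Small whole cheese with a grey rind, a drum 98 mm across and 60 mm tall, about 0.44 kg, standing flat on the display board in the row between the dividers. Origin: centre of its underside, z up; its yaw means nothing. Against the rail its origin is at display x of about +25 mm. Two or three of the three alike cheeses are there.
- straightedge: Steel straightedge, flat bar 360 mm long (y), 36 mm wide (x), 14 mm thick, 0.3 kg, with a black upright grip at its middle: 30 mm (along y) by 18 mm (along x), 20 to 86 mm above the underside. Starts flat on the worktop left of the display, length pointing away from the robot. Origin: centre of underside. Either long side may face the cheeses.
- tray: Fixed grey open tray, outside 170 mm (x) by 235 mm (y) and 40 mm high, walls 5 mm thick, floor about 5 mm thick, right of the display. Origin: centre of its underside, on the worktop. It takes four dividers standing side by side 55 mm apart along y, plates along x.
- tag_stand: Bystander: price card in a steel puck, 28x70x85 mm; origin centre of underside. Leave alone.
- pepper_jar: Bystander: slim spice jar, 45 mm across, 106 mm tall; origin centre of underside. Leave alone.
- sample_pot: Bystander: white pot, 72 mm across, 71 mm tall; origin centre of underside. Leave alone.

How it is judged:
By the outcome, as a careful person would: the job done as asked, in the order asked, and still so for the second after the job is handed in, with the robot touching nothing.
Of divider_1, divider_2, divider_3, divider_4 only 3 to 4 are there at a start; the rules pass over those that are not, and their reading is None.
Of cheese_1, cheese_2, cheese_3 only 2 to 3 are there at a start; the rules pass over those that are not, and their reading is None.
At some moment in a run one of cheese_1, cheese_2, cheese_3 may be knocked a few centimetres aside while the robot is not near it.
It also fails if it takes over 210 s, if anything falls off the work surface, if the arm or the gripper's body presses on something with over 40 N, if the wrist force passes 120 N, or if a joint passes its speed limit or range.

### The arm

A 6-joint arm with a two-finger parallel gripper is mounted at the origin on a cart in front of the work surface, level with it; the furniture and walls round the work are solid. World frame = base frame: x ahead of the robot, y to its left, z up, the work surface at z = 0. Lengths are in mm, angles in rad, forces in N, time in s.
With the tool pointing down it reaches from about 375 to 750 mm from the base axis. Payload 9 kg.
Tool frame: the origin (TCP) lies midway between the tips of the shut fingers; the grasp point (between the pads) lies 19 mm behind it; y points along the fingers, z is the direction in which the jaws open and shut, and the axes are right-handed (so a half turn about y gives the same grasp; the last joint's range is limited). The gripper opens to 85 mm and grips with 20 to 120 N. Pads are 22 mm wide; open, the fingers measure 114 mm over their backs; the gripper's body (76 mm by 85 mm) begins 54 mm behind the grasp point. The pads swing forward as they close: fully open they stand 13 mm farther back than shut.
Start: joints at [1.039, 0.104, 0.097, 1.564, 0, 1.353], TCP at [185.211, 570.733, 210.831] pointing down, gripper open.
Joint ranges: [-2.99, 2.99], [-0.84, 1.86], [-1.1, 1.16], [-1.84, 2.11], [-1.51, 1.56], [-3.14, 3.14]. Speed limits (rad/s): [2.22, 2.22, 2.57, 3.14, 3.14, 3.14].

### API

Orientations are given as [roll, pitch, yaw] about the fixed x, y, z axes, in that order (R = Rz(yaw) Ry(pitch) Rx(roll)).
In Python, from plant import ctrl, eyes gives the robot as it stands. The module is installed in compiled form; this text tells all that it offers.
- The arm moves only by the tool move_arm, never from a script. Its argument "plan" is text: rows parted by semicolons, each of 5 numbers parted by spaces: the gripper's target within -1 to 1 (fully open at 1, half-way at 0, shut at -1), then the shift along the world's x, y, z in units of 60 mm (1.0 is 60 mm), then the turn about the world's z in units of 5 degrees (1.0 is 5 degrees). A call has 1 to 20 rows; each row is the pose to reach, as a shift and turn from the pose commanded when the call began; what a row does not reach only later rows make up. A row lasts 1/8 s, in which the tool goes at most 62.5 mm and 10.7 degrees, less where a joint would pass 70% of its speed; a pose out of reach is approached as far as the arm can. A call with a gripper value outside its range is refused whole. The fingers move at their own pace and stop on an object; "squeeze" is the grip in N (left out, the last holds). Time passes only in rows, so rows that repeat a pose let the fingers close. It gives the time, the measured TCP pose, the force and the opening at its end, in the units of the state.
- ctrl.sense(): the state, without advancing time (a new reading comes with each control period).
- eyes.read_camera(name): name is "scene" or "top"; returns the picture (384x512x3 uint8, red, green, blue); there is no depth.
- eyes.camera_model(name): a dict with "fx", "fy", "cx", "cy" (pixels), "T" (4x4, takes a point from camera to world coordinates). Camera axes: x right, y down, z forward; pixel columns grow to the right and rows downward; lengths in mm; the calibration is good to about 2 mm. A picture is of the moment at which its call begins. camera_model takes no time and is no camera call.
- ctrl.hand_in(): hands the job in, once; it reports no verdict.
Trained networks look in the newest picture that a camera, given by its name, has taken for a name from the list of things; names that differ only in an ending like _2 or _b are one class to them, and where a whole thing is asked for, a point or a joint stands for the part that bears it (a point fixed in the world has none). Each returns a list of dicts, best first, with "score" (0 to 1); they miss things now and then, are a little off and sometimes report something else, mostly with a low value. They report only what shows in the picture. A call takes as long as a camera call.
- eyes.regions_of(camera, thing): "pixels" (384x512 bool, what is visible of it) and "location" ([row, column] in pixels, amid what is visible of it).
The state is a dict: "clock": time; "joint_positions": joint angles; "dq": joint speeds; "effort": joint torques, N m; "tool_pos": TCP position; "eef_rot": TCP orientation; "wrist_force": force on the tool from outside, world axes, zero at the start; "wrist_torque": the same for the moment, N m; "opening": opening from 0.0 (shut) to 1.0 (fully open).
Only numpy, scipy, OpenCV 4.12 (cv2) and the standard library are available. Lean on these libraries where they do the work, as an engineer would, in place of code of your own. Each camera call takes 0.05 s, during which the arm holds its last target. There are 200 camera calls.

## Working session

There is one attempt and no reset: what is moved stays moved. The work goes in short steps, Python scripts to look and compute and a tool call to move; the robot and the scene stay as the last step left them, time stands still between calls to the robot, and variables do not carry over. Pictures are saved under pics/ and viewed, about 12 in all and at most 16, crops included, and the job is handed in when it is done.

Besides the shell and the picture viewer there is one more tool, called after ">>>" by a JSON object that holds its "op" and its "data", one argument or row to a line. move_arm: Moves the arm, as the interface text tells. Its arguments: {"type":"object","properties":{"plan":{"type":"string"},"squeeze":{"type":"number"}},"required":["plan"]}

```bash
mkdir -p pics; cat > h.py <<'E'
import numpy as np, cv2
from plant import ctrl, eyes
def pic(cam,name):
    im=eyes.read_camera(cam); cv2.imwrite('pics/'+name+'.png',cv2.cvtColor(im,cv2.COLOR_RGB2BGR)); return im
def ray(cam,u,v,z):
    m=eyes.camera_model(cam);T=np.array(m['T'])
    d=T[:3,:3]@np.array([(u-m['cx'])/m['fx'],(v-m['cy'])/m['fy'],1]);o=T[:3,3]
    return o+d*(z-o[2])/d[2]
def proj(cam,p):
    m=eyes.camera_model(cam);T=np.linalg.inv(np.array(m['T']))
    q=T[:3,:3]@np.array(p,float)+T[:3,3]
    return np.array([m['fx']*q[0]/q[2]+m['cx'],m['fy']*q[1]/q[2]+m['cy']])
E
python3 - <<'E'
from h import *
print(ctrl.sense())
for c in('scene','top'):
    pic(c,c+'1'); m=eyes.camera_model(c); print(c,m['fx'],m['cx'],m['cy'],np.round(m['T'],3).tolist())
a=cv2.imread('pics/scene1.png')
E
```

```text
{'clock': 0.0, 'joint_positions': array([1.03930940e+00, 1.04698492e-01, 9.64833685e-02, 1.56393119e+00,
       4.29275024e-06, 1.35310257e+00]), 'dq': array([-0.00069176, -0.00060687,  0.00063678,  0.00017281,  0.00042055,
       -0.0009968 ]), 'effort': array([ 3.62865740e-04, -5.56928587e+01,  5.03649402e+01,  1.66931591e-02,
       -1.96383899e-04, -1.26445320e-05]), 'tool_pos': array([184.99665674, 570.38203275, 210.03059495]), 'eef_rot': array([-1.57211353e+00,  2.95759713e-04, -3.13793365e-01]), 'wrist_force': array([-0.49404752, -0.30119925,  0.52148174]), 'wrist_torque': array([0.01702684, 0.01559483, 0.01031934]), 'opening': 1.0013959997939528}
scene 471.96788734681235 255.47798188962653 198.88803638588206 [[0.759, -0.31, 0.573, -341.755], [-0.651, -0.358, 0.669, -1035.823], [-0.002, -0.881, -0.474, 791.215], [0.0, 0.0, 0.0, 1.0]]
top 406.69866741980735 250.76568959014983 191.19963567675003 [[0.021, -0.987, 0.16, 294.302], [-1.0, -0.021, 0.001, -37.377], [0.003, -0.16, -0.987, 1562.939], [0.0, 0.0, 0.0, 1.0]]
```

View pics/scene1.png

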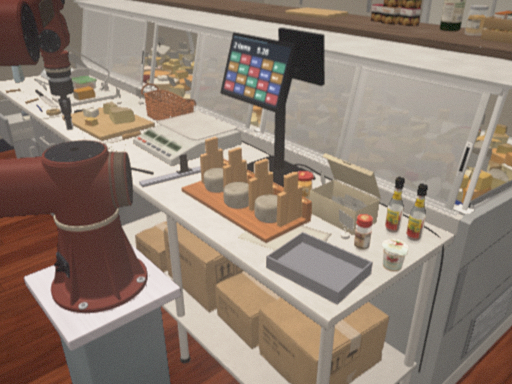

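View pics/top1.png

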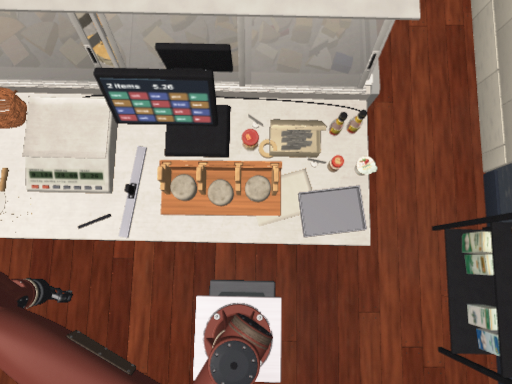

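```bash
python3 - <<'E'
from h import *
for n,zs in [('display',18),('divider_1',165),('cheese_1',60+18),('straightedge',14),('tray',40),('tag_stand',85),('pepper_jar',106),('sample_pot',71)]:
    for r in eyes.regions_of('top',n):
        if r['score']<.3: continue
        px=r['pixels'].astype(np.uint8); ys,xs=np.nonzero(px)
        rc=cv2.minAreaRect(np.c_[xs,ys].astype(np.float32))
        (u,v)=rc[0]
        print(n,round(r['score'],2),len(xs),'loc',np.round(r['location']),'box',xs.min(),xs.max(),ys.min(),ys.max(),'minrect',np.round(rc[0],1),np.round(rc[1],1),round(rc[2],1),'world',np.round(ray('top',u,v,zs)))
E
```

```text
display 0.56 3572 loc [207. 227.] box 161 281 159 215 minrect [220.5 187.7] [120.1  55.3] 1.3 world [556.  81.  18.]
divider_1 0.86 300 loc [178. 168.] box 158 170 162 193 minrect [164.  177.5] [31. 12.] 90.0 world [563. 268. 165.]
divider_1 0.83 283 loc [180. 203.] box 196 205 163 194 minrect [200.5 178.5] [31.  9.] 90.0 world [562. 140. 165.]
divider_1 0.71 242 loc [177. 275.] box 270 278 164 195 minrect [274.  179.5] [31.  8.] 90.0 world [ 564. -117.  165.]
divider_1 0.64 54 loc [162. 315.] box 311 322 159 165 minrect [316.5 162. ] [11.  6.] 0.0 world [ 630. -266.  165.]
divider_1 0.59 181 loc [178. 241.] box 235 241 163 194 minrect [238.  178.5] [31.  6.] 90.0 world [565.   9. 165.]
cheese_1 0.95 504 loc [193. 221.] box 208 232 180 204 minrect [220. 192.] [24. 24.] 90.0 world [529.  77.  78.]
cheese_1 0.89 581 loc [188. 182.] box 170 196 174 200 minrect [183. 187.] [26. 26.] 90.0 world [545. 215.  78.]
cheese_1 0.57 550 loc [189. 257.] box 245 270 176 201 minrect [257.5 188.5] [25. 25.] 90.0 world [545. -61.  78.]
straightedge 0.75 1016 loc [195. 131.] box 118 146 146 238 minrect [130.8 191.9] [13.7 93.5] 11.3 world [533. 426.  14.]
tray 0.93 2825 loc [213. 333.] box 297 364 186 237 minrect [330.7 211.1] [45.6 64.1] 83.2 world [ 471. -339.   40.]
tray 0.62 214 loc [164. 334.] box 327 344 155 172 minrect [335. 164.] [12.7 18.4] 45.0 world [ 653. -357.   40.]
tag_stand 0.64 47 loc [160. 314.] box 310 318 159 166 minrect [314.  162.5] [7. 8.] 90.0 world [ 647. -270.   85.]
sample_pot 0.63 299 loc [163. 362.] box 355 376 157 174 minrect [365.5 165.5] [17. 21.] 90.0 world [ 643. -465.   71.]
```

```bash
cat >> h.py <<'E'
def D(pose,p):
    x,y,t=pose;c,s=np.cos(t),np.sin(t); return [x+c*p[0]-s*p[1],y+s*p[0]+c*p[1],p[2]]
E
python3 - <<'E'
from h import *
a=cv2.imread('pics/top1.png')[140:245,150:385]; cv2.imwrite('pics/c1.png',cv2.resize(a,None,fx=3.4,fy=3.4,interpolation=cv2.INTER_CUBIC))
a=cv2.imread('pics/scene1.png')[130:300,135:415]; cv2.imwrite('pics/c2.png',cv2.resize(a,None,fx=2.8,fy=2.8,interpolation=cv2.INTER_CUBIC))
E
```

```text
(no output)
```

View pics/c1.png

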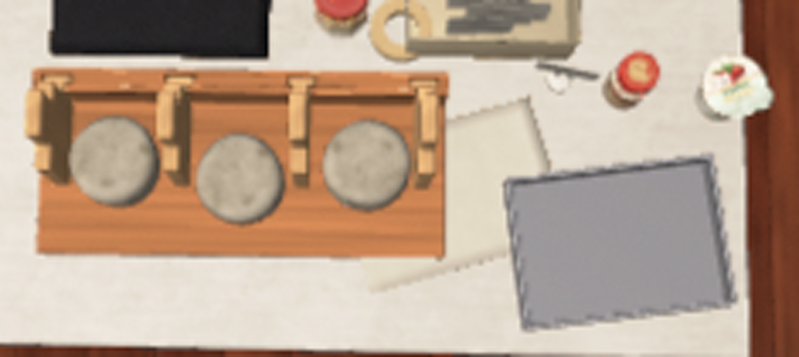

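View pics/c2.png

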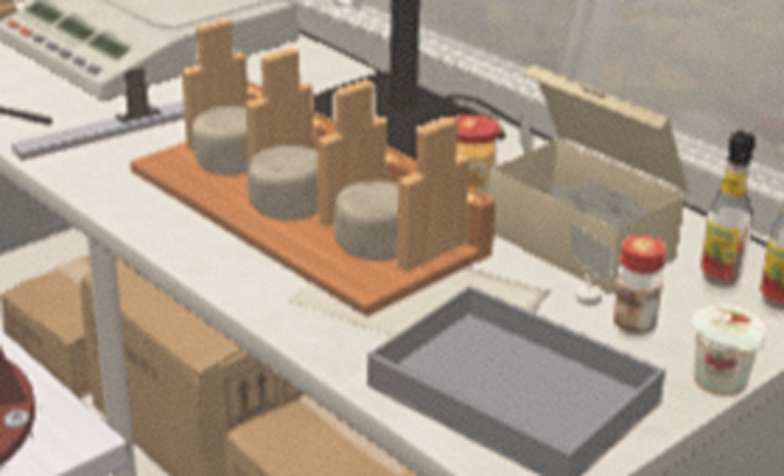

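```bash
cat > fit.py <<'E'
from h import *
from scipy.optimize import least_squares
def t(u,v): return ('top',(u+.5)/3.4-.5+150,(v+.5)/3.4-.5+140)
def s(u,v): return ('scene',(u+.5)/2.8-.5+135,(v+.5)/2.8-.5+130)
disp=[((-100,230,18),t(37,253)),((-100,-230,18),t(443,257)),((100,230,75),t(33,69)),((100,-230,75),t(447,73)),
 ((-100,230,18),s(132,166)),((-100,-230,18),s(368,309))]
tray=[((85,117.5,40),t(505,180)),((85,-117.5,40),t(712,155)),((-85,-117.5,40),t(735,300)),
 ((-85,117.5,40),s(370,352)),((85,117.5,40),s(470,290)),((85,-117.5,40),s(662,371))]
for nm,obs,x0 in(('display',disp,[556,81,0]),('tray',tray,[471,-339,.1])):
    f=lambda x:np.concatenate([proj(o[1][0],D(x,o[0]))-o[1][1:] for o in obs])
    r=least_squares(f,x0,x_scale=[10,10,.1],loss='soft_l1'); print(nm,np.round(r.x,4)); print(np.round(f(r.x).reshape(-1,2),1).tolist())
E
python3 fit.py
```

```text
display [5.506632e+02 7.738980e+01 1.200000e-02]
[[-0.1, 0.2], [1.1, 0.2], [0.1, -0.3], [0.9, -0.4], [-1.3, -2.2], [-0.2, -1.4]]
tray [ 4.734097e+02 -3.449317e+02  1.384000e-01]
[[0.2, -0.5], [0.4, -0.3], [0.9, 1.5], [-1.8, 0.0], [-0.6, -2.6], [1.2, -0.9]]
```

```bash
cat > ov.py <<'E'
from h import *
def box(P,x0,x1,y0,y1,z0,z1):
    pts=[(x,y,z) for x in(x0,x1) for y in(y0,y1) for z in(z0,z1)]
    return [(D(P,pts[i]),D(P,pts[j])) for i in range(8) for j in range(i) if bin(i^j).count('1')==1]
def draw(src,cam,segs,crop,f,out):
    x0,y0,x1,y1=crop
    a=cv2.resize(cv2.imread('pics/'+src+'.png')[y0:y1,x0:x1],None,fx=f,fy=f,interpolation=cv2.INTER_CUBIC)
    for p,q in segs:
        w=[tuple(int(round(k)) for k in (proj(cam,z)+.5-[x0,y0])*f-.5) for z in(p,q)]
        cv2.line(a,w[0],w[1],(255,0,255),1,cv2.LINE_AA)
    return a
E
python3 - <<'E'
from ov import *
P=(550.7,77.4,.012);S=box(P,-100,100,-230,230,0,18)+box(P,74,100,-230,230,18,75)
for y in(-202.5,-67.5,67.5,202.5): S+=box(P,4,54,y-9,y+9,130,183)
S+=box((473.4,-344.9,.138),-85,85,-117.5,117.5,0,40)
a=draw('top1','top',S,(150,140,385,245),3.4,'');b=draw('scene1','scene',S,(135,130,415,260),2.85,'')[:]
w=max(a.shape[1],b.shape[1]);p=lambda i:cv2.copyMakeBorder(i,0,0,0,w-i.shape[1],cv2.BORDER_CONSTANT)
o=np.vstack([p(a),p(b)])
print(o.shape);cv2.imwrite('pics/o1.png',o)
E
```

```text
(727, 799, 3)
```

View pics/o1.png

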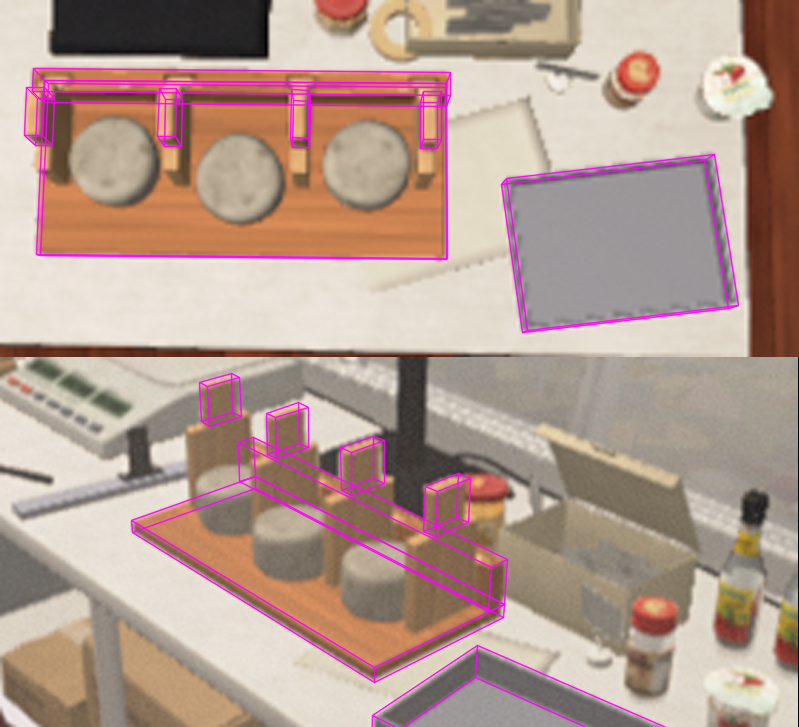

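```bash
python3 - <<'E'
from h import *
im=cv2.imread('pics/top1.png')
for u,s in((157.5,-9),(195.5,-9),(234.5,-9),(278.5,9)): 
    w=ray('top',u,175,183); print(w[1]+s)
# row averaged profile of tab rows
for a,b in((155,175),(192,210),(232,246),(268,284)):
    print(a,im[168:178,a:b].mean(0).astype(int).sum(1).tolist())
for e in((579,280),(581,-123)): print(proj('top',(e[0]-25,e[1],183)),proj('top',(e[0]+25,e[1],183)))
E
```

```text
278.11543198263854
146.81515126697587
11.98963856845095
-122.20634701338528
155 [678, 677, 613, 547, 527, 520, 435, 275, 216, 240, 231, 213, 208, 207, 206, 208, 292, 346, 356, 356]
192 [348, 349, 349, 349, 501, 536, 527, 520, 431, 275, 244, 221, 209, 210, 298, 345, 353, 354]
232 [348, 349, 337, 524, 543, 524, 519, 422, 267, 295, 339, 345, 347, 345]
268 [337, 340, 340, 344, 362, 384, 534, 539, 521, 523, 411, 348, 321, 546, 624, 631]
[159.33454443 178.90021085] [160.15144994 164.75562534]
[276.06443704 180.77520775] [276.22072459 166.62051716]
```

>>> {"op": "move_arm", "data": {
  "plan": "0 0 0 0.5 0; 0 2 -2 1 1.87; 0 3 -4 1 3.73; 0 4 -6 1 3.73; 0 5 -8 1 3.73; 0 6 -10 1 3.73; 0 6.6 -11.55 1 3.73; 0 6.6 -11.55 1 3.73; 0 6.6 -11.55 1 3.73; 0 6.6 -11.55 1 3.73",
  "squeeze": 60
}}

```text
clock: 1.75
tool_pos: [472.4, 89.2, 267.2]
eef_rot: [-1.571, -0.001, 0.012]
wrist_force: [0.3, 1.3, -0.3]
opening: 0.5
```

>>> {"op": "move_arm", "data": {
  "plan": "0 1.81 -3.52 0 0; 0 1.81 -3.52 0 0; 0 1.81 -3.52 0 0; 0 1.81 -3.52 0 0; 0 1.81 -3.52 0 0; 0 1.81 -3.52 0 0; 0 1.81 -3.52 -1 0; 0 1.81 -3.52 -1 0"
}}

```text
clock: 2.75
tool_pos: [576.9, -117.3, 201.9]
eef_rot: [-1.567, 0.008, 0.013]
wrist_force: [0.1, 0.5, -0.8]
opening: 0.501
```

>>> {"op": "move_arm", "data": {
  "plan": "0 0 0 0 0; 0 0 0 0 0"
}}

```text
clock: 3.0
tool_pos: [581.7, -120.3, 210.5]
eef_rot: [-1.573, -0.005, 0.012]
wrist_force: [-0.2, 0.7, -0.1]
opening: 0.499
```

```bash
python3 - <<'E'
from h import *
pic('scene','s2');pic('top','t2')
a=cv2.imread('pics/scene2.png') if 0 else cv2.imread('pics/s2.png')[130:260,200:400];b=cv2.imread('pics/t2.png')[140:240,150:350]
cv2.imwrite('pics/v2.png',np.vstack([cv2.resize(a,(800,520))[100:400],cv2.resize(b,(600,300)) if 0 else cv2.copyMakeBorder(cv2.resize(b,(600,300)),0,0,0,200,cv2.BORDER_CONSTANT)]))
E
```

```text
(no output)
```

View pics/v2.png

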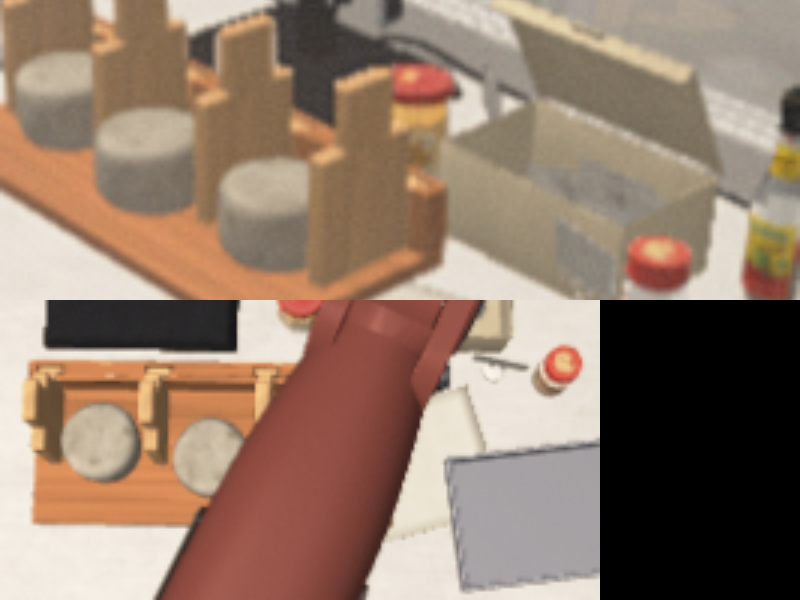

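>>> {"op": "move_arm", "data": {
  "plan": "0 0 -0.03 -0.5 0; 0 0 -0.03 -0.9 0; 0 0 -0.03 -1.18 0; 0 0 -0.03 -1.18 0; 0 0 -0.03 -1.18 0; -0.3 0 -0.03 -1.18 0; -1 0 -0.03 -1.18 0; -1 0 -0.03 -1.18 0; -1 0 -0.03 -1.18 0; -1 0 -0.03 -1.18 0; -1 0 -0.03 -1.18 0; -1 0 -0.03 -1.18 0"
}}

```text
clock: 4.6
tool_pos: [580.9, -122.2, 137.0]
eef_rot: [-1.572, -0.002, 0.012]
wrist_force: [0.8, -0.8, 5.0]
opening: 0.203
```

```bash
cat >> ov.py <<'E'
def both(name,cs=(170,110,400,250),ct=(150,140,385,245)):
    pic('scene',name+'s');pic('top',name+'t')
    a=draw(name+'s','scene',[],cs,800/(cs[2]-cs[0]),'');b=draw(name+'t','top',[],ct,600/(ct[2]-ct[0]),'')
    b=cv2.copyMakeBorder(b,0,0,0,max(0,a.shape[1]-b.shape[1]),cv2.BORDER_CONSTANT)
    o=np.vstack([a,b[:,:a.shape[1]]]);h=600/o.shape[0];o=cv2.resize(o,None,fx=min(1,h),fy=min(1,h));cv2.imwrite('pics/'+name+'.png',o)
E
python3 -c "
from h import *
pic('scene','s3');a=cv2.imread('pics/s3.png')[90:260,200:400];cv2.imwrite('pics/v3.png',cv2.resize(a,None,fx=3.4,fy=3.4))"
```

```text
(no output)
```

View pics/v3.png

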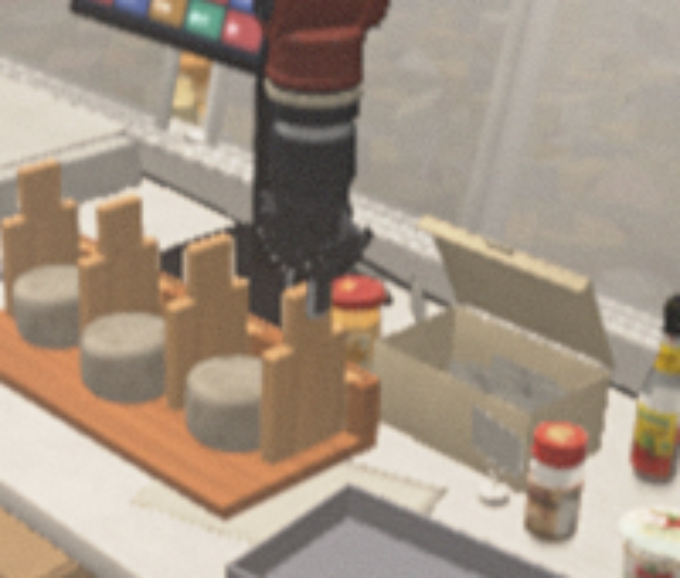

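>>> {"op": "move_arm", "data": {
  "plan": "-1 0 0 0.3 0; -1 0 0 0.6 0; -1 0 0 0.9 0; -1 0 0 1.2 0; -1 0 0 1.5 0; -1 0 0 1.8 0; -1 0 0 1.9 0; -1 0 0 1.9 0"
}}

```text
clock: 5.65
tool_pos: [580.5, -121.9, 250.4]
eef_rot: [-1.571, -0.0, 0.012]
wrist_force: [0.1, -0.4, -1.5]
opening: 0.198
```

```bash
python3 - <<'E'
from h import *
T=(473.4,-344.9,.138)
for y in(-82.5,-27.5,27.5,82.5): print(np.round(D(T,(-7,y,0)),1))
E
```

```text
[ 477.8 -427.6    0. ]
[ 470.2 -373.1    0. ]
[ 462.7 -318.6    0. ]
[ 455.1 -264.1    0. ]
```

>>> {"op": "move_arm", "data": {
  "plan": "-1 -0.4 -1.2 0 0.3; -1 -0.8 -2.4 0 0.6; -1 -1.2 -3.6 0 1; -1 -1.66 -4.6 0 1.44; -1 -1.66 -5.085 0 1.44; -1 -1.66 -5.085 0 1.44; -1 -1.66 -5.085 0 1.44; -1 -1.66 -5.085 0 1.44; -1 -1.66 -5.085 -0.5 1.44; -1 -1.66 -5.085 -1 1.44; -1 -1.66 -5.085 -1.5 1.44; -1 -1.66 -5.085 -1.7 1.44; -1 -1.66 -5.085 -1.7 1.44; -1 -1.66 -5.085 -1.7 1.44"
}}

```text
clock: 7.4
tool_pos: [481.3, -427.2, 149.7]
eef_rot: [-1.573, -0.001, 0.138]
wrist_force: [-0.2, -0.2, -1.6]
opening: 0.2
```

>>> {"op": "move_arm", "data": {
  "plan": "-1 0 0 -0.25 0; -1 0 0 -0.37 0; -1 0 0 -0.37 0; -1 0 0 -0.37 0"
}}

```text
clock: 7.9
tool_pos: [480.6, -426.9, 125.8]
eef_rot: [-1.571, 0.0, 0.137]
wrist_force: [0.0, -0.1, -1.7]
opening: 0.202
```

```bash
python3 -c "
from h import *
pic('scene','s4');pic('top','t4')
a=cv2.imread('pics/s4.png')[150:310,250:450];b=cv2.imread('pics/t4.png')[130:250,270:400]
cv2.imwrite('pics/v4.png',np.hstack([cv2.resize(a,(500,400)),cv2.resize(b,None,fx=2.3,fy=400/120)]))"
```

```text
(no output)
```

View pics/v4.png

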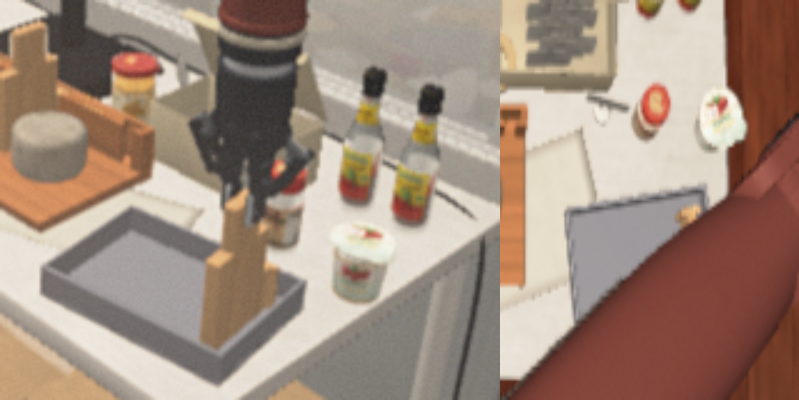

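>>> {"op": "move_arm", "data": {
  "plan": "-1 0 0 -0.05 0; -1 0 0 -0.05 0; 0 0 0 -0.05 0; 0 0 0 -0.05 0; 0 0 0 -0.05 0; 0 0 0 0.6 0; 0 0 0 1.3 0; 0 0.2 1 1.5 0; 0 0.5 2 1.5 -0.5; 0 1 3 1.5 -1; 0 1.4 4 1.5 -1.44; 0 1.665 5 1.5 -1.44; 0 1.665 6 1.5 -1.44; 0 1.665 7.31 1.5 -1.44; 0 1.665 7.31 1.5 -1.44; 0 1.665 7.31 1.5 -1.44; 0 1.665 7.31 1.5 -1.44; 0 1.665 7.31 1.5 -1.44; 0 1.665 7.31 1.5 -1.44; 0 1.665 7.31 1.5 -1.44"
}}

```text
clock: 10.5
tool_pos: [580.6, 11.1, 215.8]
eef_rot: [-1.571, 0.0, 0.011]
wrist_force: [0.6, 0.0, -0.4]
opening: 0.501
```

```bash
python3 -c "
from ov import *
print(ctrl.sense()['tool_pos']);both('v5',(150,90,450,300))"
```

```text
[580.59687122  11.10005323 215.81452699]
```

View pics/v5.png

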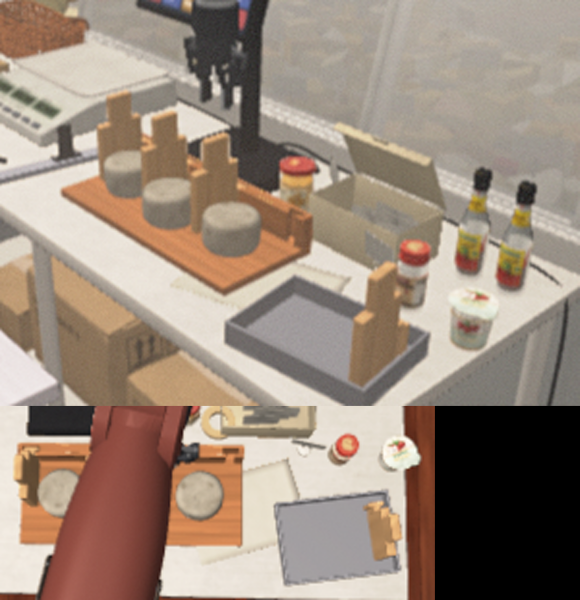

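>>> {"op": "move_arm", "data": {
  "plan": "0 0 0 -0.5 0; 0 0 0 -1 0; 0 0 0 -1.3 0; 0 0 0 -1.3 0; 0 0 0 -1.3 0; -0.3 0 0 -1.3 0; -1 0 0 -1.3 0; -1 0 0 -1.3 0; -1 0 0 -1.3 0; -1 0 0 -1.3 0; -1 0 0 -1.3 0; -1 0 0 -1.1 0; -1 0 0 -0.8 0; -1 0 0 -0.5 0; -1 0 0 -0.2 0; -1 0 0 0.1 0; -1 0 0 0.4 0; -1 0 0 0.6 0; -1 0 0 0.6 0"
}}

```text
clock: 12.98
tool_pos: [581.1, 11.6, 253.0]
eef_rot: [-1.571, -0.002, 0.012]
wrist_force: [-0.5, 0.7, -2.0]
opening: 0.199
```

>>> {"op": "move_arm", "data": {
  "plan": "-1 -0.2 -1 0 0; -1 -0.5 -2 0 0.5; -1 -0.8 -3 0 1; -1 -1.2 -4 0 1.44; -1 -1.8 -5.4 0 1.44; -1 -1.8 -6.41 0 1.44; -1 -1.8 -6.41 0 1.44; -1 -1.8 -6.41 0 1.44; -1 -1.8 -6.41 0 1.44; -1 -1.8 -6.41 0 1.44; -1 -1.8 -6.41 0 1.44; -1 -1.8 -6.41 -0.5 1.44; -1 -1.8 -6.41 -1 1.44; -1 -1.8 -6.41 -1.5 1.44; -1 -1.8 -6.41 -1.9 1.44; -1 -1.8 -6.41 -2.09 1.44; -1 -1.8 -6.41 -2.09 1.44; -1 -1.8 -6.41 -2.09 1.44; -1 -1.8 -6.41 -2.09 1.44"
}}

```text
clock: 15.35
tool_pos: [472.8, -373.0, 126.8]
eef_rot: [-1.571, -0.0, 0.138]
wrist_force: [0.0, -0.8, -2.2]
opening: 0.2
```

>>> {"op": "move_arm", "data": {
  "plan": "-1 0 0 -0.05 0; -1 0 0 -0.05 0; 0 0 0 -0.05 0; 0 0 0 -0.05 0; 0 0 0 -0.05 0; 0 0 0 0.6 0; 0 0 0 1.3 0; 0 0.2 1 1.5 0; 0 0.5 2 1.5 -0.5; 0 1 3 1.5 -1; 0 1.4 4 1.5 -1.44; 0 1.765 5 1.5 -1.44; 0 1.765 6 1.5 -1.44; 0 1.765 7.31 1.5 -1.44; 0 1.765 8.65 1.5 -1.44; 0 1.765 8.65 1.5 -1.44; 0 1.765 8.65 1.5 -1.44; 0 1.765 8.65 1.5 -1.44; 0 1.765 8.65 1.5 -1.44; 0 1.765 8.65 1.5 -1.44"
}}

```text
clock: 17.85
tool_pos: [578.6, 145.1, 216.5]
eef_rot: [-1.571, -0.0, 0.01]
wrist_force: [1.5, 0.7, -0.4]
opening: 0.5
```

>>> {"op": "move_arm", "data": {
  "plan": "0 0 0 0 0; 0 0 0 0 0; 0 0 0 0 0"
}}

```text
clock: 18.23
tool_pos: [578.4, 146.0, 216.4]
eef_rot: [-1.571, 0.0, 0.012]
wrist_force: [0.3, -0.9, -0.0]
opening: 0.496
```

>>> {"op": "move_arm", "data": {
  "plan": "0 0 0 -0.5 0; 0 0 0 -1 0; 0 0 0 -1.31 0; 0 0 0 -1.31 0; 0 0 0 -1.31 0; -0.3 0 0 -1.31 0; -1 0 0 -1.31 0; -1 0 0 -1.31 0; -1 0 0 -1.31 0; -1 0 0 -1.31 0; -1 0 0 -1.31 0; -1 0 0 -1.1 0; -1 0 0 -0.8 0; -1 0 0 -0.5 0; -1 0 0 -0.2 0; -1 0 0 0.1 0; -1 0 0 0.4 0; -1 0 0 0.6 0; -1 0 0 0.6 0; -1 0 0 0.6 0"
}}

```text
clock: 20.72
tool_pos: [578.3, 146.0, 251.7]
eef_rot: [-1.571, 0.001, 0.012]
wrist_force: [-0.6, 0.6, -1.5]
opening: 0.2
```

```bash
python3 - <<'E'
from h import *
pic('top','t6')
for r in eyes.regions_of('top','divider_1'):
    ys,xs=np.nonzero(r['pixels']); print('div',round(r['score'],2),len(xs),xs.min(),xs.max(),ys.min(),ys.max())
for r in eyes.regions_of('top','cheese_1'):
    ys,xs=np.nonzero(r['pixels']); print('ch',round(r['score'],2),len(xs),np.round(ray('top',(xs.min()+xs.max())/2,(ys.min()+ys.max())/2,78)))
E
```

```text
div 0.83 410 333 350 194 225
div 0.69 435 347 367 192 223
div 0.67 143 194 202 171 189
ch 0.84 537 [527.  75.  78.]
ch 0.71 541 [545. -61.  78.]
```

>>> {"op": "move_arm", "data": {
  "plan": "-1 -0.2 -1 0 0; -1 -0.5 -2 0 0.5; -1 -0.8 -3 0 1; -1 -1.2 -4 0 1.44; -1 -1.9 -5.4 0 1.44; -1 -1.9 -6.6 0 1.44; -1 -1.9 -7.74 0 1.44; -1 -1.9 -7.74 0 1.44; -1 -1.9 -7.74 0 1.44; -1 -1.9 -7.74 0 1.44; -1 -1.9 -7.74 0 1.44; -1 -1.9 -7.74 0 1.44; -1 -1.9 -7.74 -0.5 1.44; -1 -1.9 -7.74 -1 1.44; -1 -1.9 -7.74 -1.5 1.44; -1 -1.9 -7.74 -1.9 1.44; -1 -1.9 -7.74 -2.09 1.44; -1 -1.9 -7.74 -2.09 1.44; -1 -1.9 -7.74 -2.09 1.44; -1 -1.9 -7.74 -2.09 1.44"
}}

```text
clock: 23.38
tool_pos: [464.7, -318.5, 127.6]
eef_rot: [-1.571, -0.001, 0.138]
wrist_force: [-0.5, 0.5, -0.7]
opening: 0.198
```

>>> {"op": "move_arm", "data": {
  "plan": "-1 0 0 -0.06 0; -1 0 0 -0.06 0; 0 0 0 -0.06 0; 0 0 0 -0.06 0; 0 0 0 -0.06 0; 0 0 0 0.6 0; 0 0 0 1.3 0; 0 0.2 1 1.5 0; 0 0.5 2 1.5 -0.5; 0 1 3 1.5 -1; 0 1.4 4 1.5 -1.44; 0 1.87 5 1.5 -1.44; 0 1.87 6 1.5 -1.44; 0 1.87 7.31 1.5 -1.44; 0 1.87 8.65 1.5 -1.44; 0 1.87 9.98 1.5 -1.44; 0 1.87 9.98 1.5 -1.44; 0 1.87 9.98 1.5 -1.44; 0 1.87 9.98 1.5 -1.44; 0 1.87 9.98 1.5 -1.44"
}}

```text
clock: 25.88
tool_pos: [576.9, 279.3, 217.1]
eef_rot: [-1.571, 0.0, 0.01]
wrist_force: [0.2, 0.0, -0.8]
opening: 0.5
```

>>> {"op": "move_arm", "data": {
  "plan": "0 0 0 0 0; 0 0 0 0 0; 0 0 0 0 0; 0 0 0 0 0"
}}

```text
clock: 26.38
tool_pos: [576.7, 280.3, 217.0]
eef_rot: [-1.571, 0.0, 0.012]
wrist_force: [0.5, 0.3, 0.5]
opening: 0.498
```

>>> {"op": "move_arm", "data": {
  "plan": "0 0 0 -0.5 0; 0 0 0 -1 0; 0 0 0 -1.31 0; 0 0 0 -1.31 0; 0 0 0 -1.31 0; -0.3 0 0 -1.31 0; -1 0 0 -1.31 0; -1 0 0 -1.31 0; -1 0 0 -1.31 0; -1 0 0 -1.31 0; -1 0 0 -1.31 0; -1 0 0 -1.1 0; -1 0 0 -0.8 0; -1 0 0 -0.5 0; -1 0 0 -0.2 0; -1 0 0 0.1 0; -1 0 0 0.4 0; -1 0 0 0.6 0; -1 0 0 0.6 0; -1 0 0 0.6 0"
}}

```text
clock: 28.88
tool_pos: [576.5, 280.4, 252.3]
eef_rot: [-1.571, 0.001, 0.012]
wrist_force: [0.4, 0.4, -1.0]
opening: 0.199
```

>>> {"op": "move_arm", "data": {
  "plan": "-1 -0.2 -1 0 0; -1 -0.5 -2 0 0.5; -1 -0.8 -3 0 1; -1 -1.2 -4 0 1.44; -1 -2 -5.4 0 1.44; -1 -2 -6.6 0 1.44; -1 -2 -7.74 0 1.44; -1 -2 -8.8 0 1.44; -1 -2 -9.08 0 1.44; -1 -2 -9.08 0 1.44; -1 -2 -9.08 0 1.44; -1 -2 -9.08 0 1.44; -1 -2 -9.08 0 1.44; -1 -2 -9.08 0 1.44; -1 -2 -9.08 0 1.44; -1 -2 -9.08 -0.5 1.44; -1 -2 -9.08 -1 1.44; -1 -2 -9.08 -1.4 1.44; -1 -2 -9.08 -1.4 1.44"
}}

```text
clock: 31.25
tool_pos: [455.8, -263.4, 167.3]
eef_rot: [-1.568, 0.002, 0.137]
wrist_force: [-0.6, 0.6, -0.6]
opening: 0.199
```

>>> {"op": "move_arm", "data": {
  "plan": "-1 0 0 -0.4 0; -1 0 0 -0.66 0; -1 0 0 -0.71 0; -1 0 0 -0.71 0; -1 0 0 -0.71 0; 0 0 0 -0.71 0; 0 0 0 -0.71 0; 0 0 0 -0.71 0; 0 0 0 0; 0 0 0 0.6 0; 0 0 0 1.2 0; 0 0 1 1.2 0; 0 0 2 1.2 0; 0 0 4 1.2 0; 0 0 6 1.2 0; 0 0 8 1.2 0; 0 0 10 1.2 0; 0 0 11.4 1.2 0; 0 0 11.4 1.2 0"
}}

```text
invalid input
```

>>> {"op": "move_arm", "data": {
  "plan": "-1 0 0 -0.4 0; -1 0 0 -0.66 0; -1 0 0 -0.71 0; -1 0 0 -0.71 0; -1 0 0 -0.71 0; 0 0 0 -0.71 0; 0 0 0 -0.71 0; 0 0 0 -0.71 0; 0 0 0 0 0; 0 0 0 0.6 0; 0 0 0 1.2 0; 0 0 1 1.2 0; 0 0 2 1.2 0; 0 0 4 1.2 0; 0 0 6 1.2 0; 0 0 8 1.2 0; 0 0 10 1.2 0; 0 0 11.4 1.2 0; 0 0 11.4 1.2 0; 0 0 11.4 1.2 0"
}}

```text
clock: 33.75
tool_pos: [456.4, 295.4, 241.3]
eef_rot: [-1.571, -0.001, 0.138]
wrist_force: [1.5, 0.1, 0.2]
opening: 0.502
```

```bash
python3 - <<'E'
from ov import *
print(ctrl.sense()['tool_pos']);both('v6',(120,90,430,300),(90,130,390,250))
for n,z in(('cheese_1',78),('straightedge',10)):
  for r in eyes.regions_of('top',n):
    ys,xs=np.nonzero(r['pixels']); rc=cv2.minAreaRect(np.c_[xs,ys].astype(np.float32));print(n,round(r['score'],2),len(xs),np.round(ray('top',*rc[0],z)),rc)
E
```

```text
[456.38687887 295.36831634 241.28216796]
cheese_1 0.92 562 [545. -61.  78.] ((257.5, 188.5), (25.0, 25.0), 90.0)
cheese_1 0.91 571 [543. 213.  78.] ((183.50001525878906, 187.50001525878906), (26.870054244995117, 25.455841064453125), 45.0)
cheese_1 0.75 540 [526.  78.  78.] ((219.75003051757812, 192.75001525878906), (24.748737335205078, 25.455841064453125), 45.0)
straightedge 0.82 343 [642. 408.  10.] ((137.6105194091797, 164.54486083984375), (10.197609901428223, 36.861087799072266), 10.784297943115234)
straightedge 0.42 414 [ 483. -390.   10.] ((342.48907470703125, 209.18174743652344), (31.40061378479004, 15.522568702697754), 80.90972137451172)
```

View pics/v6.png

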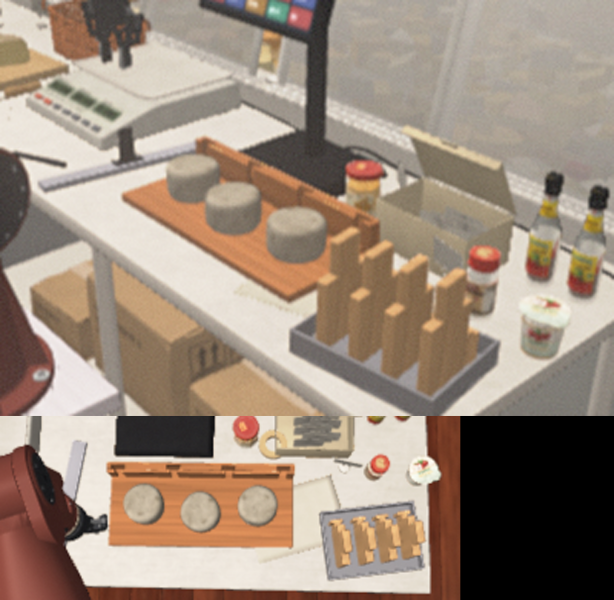

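```bash
python3 - <<'E'
from ov import *
g=cv2.imread('pics/top1.png').astype(float)
pts=[]
for v in list(range(152,178,3))+list(range(205,232,3)):
    row=g[v-1:v+2].mean(0).sum(1)
    c=131+ (191.9-v)*np.tan(np.radians(11.3)) ; c=c+1.5
    a=int(c)-12; seg=row[a:a+25]; d=np.diff(seg)
    i=int(np.argmin(d[:13])); j=12+int(np.argmax(d[12:]))
    pts.append((v,a+i+.5,a+j+.5))
p=np.array(pts); print(p[:, :].tolist())
L=[ray('top',u,v,14) for v,u,_ in p]; R=[ray('top',u,v,14) for v,_,u in p]
for Q in(L,R):
    Q=np.array(Q); k=np.polyfit(Q[:,0],Q[:,1],1); print(np.degrees(np.arctan(k[0])),np.polyval(k,530))
# ends along axis
print([ray('top',u,v,14).round() for u,v in((141,146.5),(122.5,237))])
E
```

```text
[[152.0, 135.5, 145.5], [155.0, 135.5, 145.5], [158.0, 134.5, 144.5], [161.0, 133.5, 143.5], [164.0, 133.5, 143.5], [167.0, 132.5, 142.5], [170.0, 131.5, 142.5], [173.0, 131.5, 141.5], [176.0, 130.5, 140.5], [205.0, 123.5, 134.5], [208.0, 124.5, 134.5], [211.0, 123.5, 133.5], [214.0, 122.5, 132.5], [217.0, 121.5, 132.5], [220.0, 121.5, 131.5], [223.0, 120.5, 131.5], [226.0, 120.5, 130.5], [229.0, 118.5, 129.5]]
-8.048093338787742 440.02904289555204
-7.906844060703358 400.5336925328959
[array([714., 398.,  14.]), array([359., 446.,  14.])]
```

```bash
python3 - <<'E'
from ov import *
P=(536.5,419.4,-.139+np.pi/2)
S=box(P,-18,18,-180,180,0,14)+box(P,-9,9,-15,15,20,86)
a=draw('top1','top',S,(105,135,165,245),5,'');b=draw('scene1','scene',S,(130,130,230,210),4.9,'')
H=max(a.shape[0],b.shape[0]);a,b=[cv2.copyMakeBorder(i,0,H-i.shape[0],0,0,cv2.BORDER_CONSTANT) for i in(a,b)]
cv2.imwrite('pics/v7.png',np.hstack([a,b]))
E
```

```text
(no output)
```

View pics/v7.png

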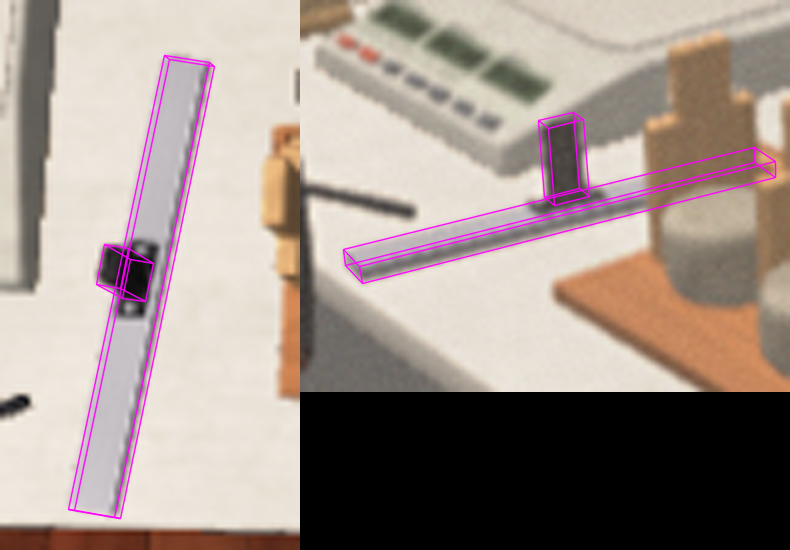

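>>> {"op": "move_arm", "data": {
  "plan": "0 0.6 0 0 -1.5; 0 1.335 0 0 -3.17; 0 1.335 0 0 -3.17; 0 1.335 0 0 -3.17; 0 1.335 0 0 -3.17; 0 1.335 0 0 -3.17; 0 1.335 0 -1 -3.17; 0 1.335 0 -1 -3.17; 0 1.335 0 -1 -3.17",
  "squeeze": 110
}}

```text
clock: 35.08
tool_pos: [537.2, 293.4, 183.4]
eef_rot: [-1.57, -0.002, -0.139]
wrist_force: [-0.1, 0.4, 0.9]
opening: 0.503
```

>>> {"op": "move_arm", "data": {
  "plan": "0 0 1 0 0; 0 0 2.11 0 0; 0 0 2.11 0 0; 0 0 2.11 0 0; 0 0 2.11 0 0; 0 0 2.11 0 0; 0 0 2.11 0 0; 0 0 2.11 -1 0; 0 0 2.11 -1 0; 0 0 2.11 -1 0"
}}

```text
clock: 36.33
tool_pos: [537.2, 419.8, 123.0]
eef_rot: [-1.57, -0.001, -0.139]
wrist_force: [0.5, -0.7, 0.2]
opening: 0.499
```

```bash
python3 - <<'E'
from ov import *
s=ctrl.sense();print(s['tool_pos'])
pic('scene','s8');P=(536.5,419.4,-.139+np.pi/2)
cv2.imwrite('pics/v8.png',draw('s8','scene',[],(120,90,240,190),5.5,''))
E
```

```text
[537.23853605 419.80700225 123.00790186]
```

View pics/v8.png

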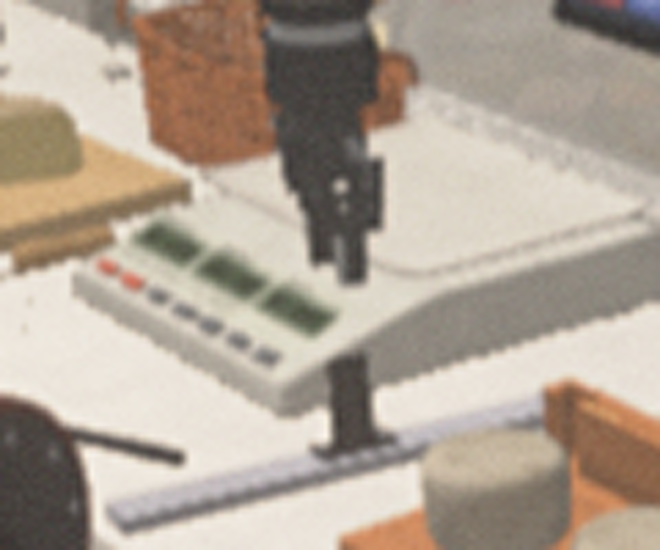

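```bash
python3 - <<'E'
from ov import *
f=lambda p:np.round((proj('scene',p)+.5-[120,90])*5.5-.5)
print('tcp',f((537.2,419.8,123)),'z130 +y finger',f((537.2-0,419.8+21,126)),f((537,419.8-21,126)))
print('grip top',f((536.5,419.4,86)),'bot',f((536.5,419.4,14)), 'far end corner',f((536.5+178,419.4-25,14)),'near end', f((536.5-178,419.4+25,14)))
E
```

```text
tcp [344. 304.] z130 +y finger [327. 292.] [360. 309.]
grip top [347. 354.] bot [355. 448.] far end corner [576. 393.] near end [113. 509.]
```

>>> {"op": "move_arm", "data": {
  "plan": "0.3 0 -0.04 0 0; 0.3 0 -0.04 -0.4 0; 0.3 0 -0.04 -0.8 0; 0.3 0 -0.04 -1.08 0; 0.3 0 -0.04 -1.08 0; 0.3 0 -0.04 -1.08 0; 0 0 -0.04 -1.08 0; -1 0 -0.04 -1.08 0; -1 0 -0.04 -1.08 0; -1 0 -0.04 -1.08 0; -1 0 -0.04 -1.08 0; -1 0 -0.04 -1.08 0; -1 0 -0.04 -1.08 0; -1 0 -0.04 -1.08 0"
}}

```text
clock: 38.12
tool_pos: [537.2, 417.9, 57.3]
eef_rot: [-1.569, -0.001, -0.139]
wrist_force: [-1.2, 1.4, 5.5]
opening: 0.167
```

>>> {"op": "move_arm", "data": {
  "plan": "-1 0 0 0.5 0; -1 0 0 1 0; -1 0 0 1.6 0; -1 0 0 2.2 0; -1 0 0 2.4 0; -1 0 0 2.4 0; -1 -0.5 -0.5 2.4 -1; -1 -0.8 -1 2.4 -2.5; -1 -1.2 -1.5 2.4 -4; -1 -1.4 -2 2.4 -6; -1 -1.7 -2.6 2.4 -8; -1 -1.7 -3.2 2.4 -10; -1 -1.7 -4 2.4 -12; -1 -1.7 -4.8 2.4 -14; -1 -1.7 -5.67 2.4 -16.27; -1 -1.7 -5.67 2.4 -16.27; -1 -1.7 -5.67 2.4 -16.27; -1 -1.7 -5.67 2.4 -16.27; -1 -1.7 -5.67 2.4 -16.27; -1 -1.7 -5.67 2.4 -16.27"
}}

```text
clock: 40.62
tool_pos: [434.7, 77.7, 200.1]
eef_rot: [-1.571, 0.0, -1.558]
wrist_force: [-0.5, -0.2, -3.1]
opening: 0.166
```

```bash
python3 - <<'E'
from ov import *
print(ctrl.sense()['tool_pos']);both('v9',(120,70,400,290),(90,130,390,250))
for n,z in(('cheese_1',78),):
  for r in eyes.regions_of('top',n):
    ys,xs=np.nonzero(r['pixels']); rc=cv2.minAreaRect(np.c_[xs,ys].astype(np.float32));print(n,round(r['score'],2),len(xs),np.round(ray('top',*rc[0],z)),rc)
E
```

```text
[434.69174796  77.72211679 200.14483713]
cheese_1 0.51 167 [532. 268.  78.] ((168.43202209472656, 190.12400817871094), (9.12315845489502, 21.555696487426758), 10.30484676361084)
cheese_1 0.49 151 [525.  44.  78.] ((229.06707763671875, 193.3963623046875), (8.61366081237793, 22.196741104125977), 6.34019136428833)
```

View pics/v9.png

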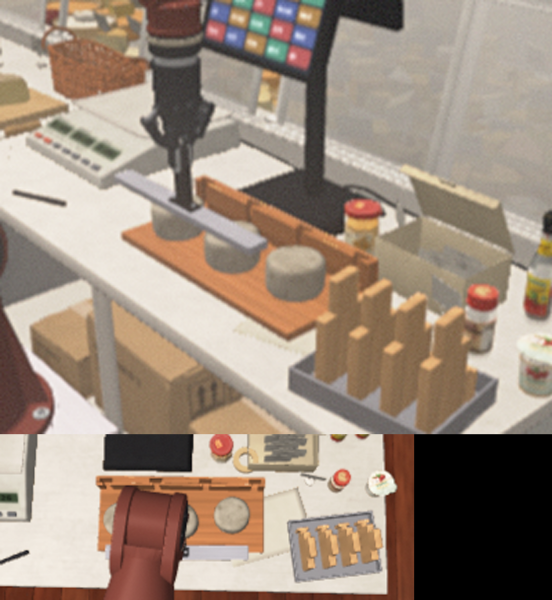

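```bash
python3 - <<'E'
from ov import *
for cam in('scene','top'):
  eyes.read_camera(cam)
  for r in eyes.regions_of(cam,'cheese_1'):
    if r['score']<.3: continue
    ys,xs=np.nonzero(r['pixels']);print(cam,round(r['score'],2),len(xs),xs.min(),xs.max(),ys.min(),ys.max())
f=lambda p:np.round(proj('scene',p))
for c in((545,-61),(526,78),(545,213),(532,237)):
  a=np.linspace(0,6.28,60); q=np.array([proj('scene',(c[0]+49*np.cos(t),c[1]+49*np.sin(t),z)) for t in a for z in(18,78)])
  k=np.array([proj('top',(c[0]+49*np.cos(t),c[1]+49*np.sin(t),78)) for t in a])
  print(c,q.min(0).round(),q.max(0).round(),k.min(0).round(),k.max(0).round())
E
```

```text
scene 0.83 375 223 251 183 208
scene 0.76 760 254 284 194 222
scene 0.54 320 196 222 169 191
top 0.91 535 245 269 176 201
top 0.63 101 166 172 182 200
top 0.41 135 224 233 183 204
(545, -61) [253. 193.] [284. 224.] [244. 176.] [271. 202.]
(526, 78) [221. 181.] [251. 210.] [207. 180.] [233. 206.]
(545, 213) [203. 167.] [231. 194.] [170. 174.] [197. 200.]
(532, 237) [196. 166.] [224. 193.] [164. 177.] [190. 204.]
```

>>> {"op": "move_arm", "data": {
  "plan": "-1 0 0.17 -0.5 0; -1 0 0.17 -1 0; -1 0 0.17 -1.4 0; -1 0 0.17 -1.7 0; -1 0 0.17 -1.88 0; -1 0 0.17 -1.88 0; -1 0 0.17 -1.88 0; -1 0.1 0.17 -1.88 0; -1 0.2 0.17 -1.88 0; -1 0.3 0.17 -1.88 0; -1 0.4 0.17 -1.88 0; -1 0.5 0.17 -1.88 0; -1 0.6 0.17 -1.88 0; -1 0.7 0.17 -1.88 0; -1 0.8 0.17 -1.88 0; -1 0.85 0.17 -1.88 0; -1 0.9 0.17 -1.88 0; -1 0.95 0.17 -1.88 0; -1 1 0.17 -1.88 0; -1 1 0.17 -1.88 0"
}}

```text
clock: 43.48
tool_pos: [493.4, 87.6, 86.7]
eef_rot: [-1.574, 0.0, -1.559]
wrist_force: [-5.8, 1.3, -0.4]
opening: 0.171
```

>>> {"op": "move_arm", "data": {
  "plan": "-1 0.05 0 0 0; -1 0.1 0 0 0; -1 0.15 0 0 0; -1 0.2 0 0 0; -1 0.2 0 0 0"
}}

```text
clock: 44.1
tool_pos: [505.4, 87.6, 86.6]
eef_rot: [-1.574, 0.0, -1.559]
wrist_force: [-6.1, 0.5, -1.3]
opening: 0.166
```

```bash
python3 - <<'E'
from ov import *
s=ctrl.sense();print(s['tool_pos'],s['wrist_force'],s['wrist_torque'])
for cam in('scene','top'):
  eyes.read_camera(cam)
  for r in eyes.regions_of(cam,'cheese_1'):
    if r['score']<.3: continue
    ys,xs=np.nonzero(r['pixels']);print(cam,round(r['score'],2),len(xs),xs.min(),xs.max(),ys.min(),ys.max(), ray('top',xs.mean(),ys.min()-.5,78)[0]-49)
E
```

```text
[505.3870195   87.61213518  86.5952671 ] [-6.10494667  0.53629326 -1.25368886] [0.2040363  1.53080249 0.0545285 ]
scene 0.8 713 259 289 191 219 490.16552216789364
scene 0.76 580 234 261 179 204 533.2797591517199
scene 0.5 272 206 224 167 188 576.3054275817276
top 0.71 170 167 177 170 192 561.450708214971
top 0.68 203 224 234 172 194 558.2980443000221
top 0.62 455 346 367 191 222 496.6354334968687
```

>>> {"op": "move_arm", "data": {
  "plan": "-1 0.025 0 0 0; -1 0.05 0 0 0; -1 0.05 0 0 0; -1 0.05 0 0 0"
}}

```text
clock: 44.8
tool_pos: [508.1, 87.6, 86.6]
eef_rot: [-1.575, 0.0, -1.559]
wrist_force: [-7.3, 0.2, -0.8]
opening: 0.163
```

>>> {"op": "move_arm", "data": {
  "plan": "-1 0.025 0 0 0; -1 0.025 0 0 0; -1 0.025 0 0 0"
}}

```text
clock: 45.18
tool_pos: [509.6, 87.6, 86.6]
eef_rot: [-1.575, 0.0, -1.559]
wrist_force: [-6.5, -0.1, -0.4]
opening: 0.169
```

>>> {"op": "move_arm", "data": {
  "plan": "-1 0.025 0 0 0; -1 0.025 0 0 0; -1 0.025 0 0 0"
}}

```text
clock: 45.55
tool_pos: [511.1, 87.6, 86.6]
eef_rot: [-1.575, 0.0, -1.559]
wrist_force: [-6.4, 0.2, -0.1]
opening: 0.166
```

>>> {"op": "move_arm", "data": {
  "plan": "-1 0.025 0 0 0; -1 0.025 0 0 0; -1 0.025 0 0 0"
}}

```text
clock: 45.92
tool_pos: [512.2, 87.7, 86.6]
eef_rot: [-1.576, 0.0, -1.559]
wrist_force: [-8.8, 0.3, 2.5]
opening: 0.17
```

>>> {"op": "move_arm", "data": {
  "plan": "-1 0.025 0 0 0; -1 0.025 0 0 0; -1 0.025 0 0 0"
}}

```text
clock: 46.3
tool_pos: [512.9, 87.7, 86.5]
eef_rot: [-1.577, 0.001, -1.559]
wrist_force: [-11.7, 0.3, 3.5]
opening: 0.169
```

>>> {"op": "move_arm", "data": {
  "plan": "-1 0.03 0 0 0; -1 0.03 0 0 0; -1 0.03 0 0 0; -1 0.03 0 0 0"
}}

```text
clock: 46.8
tool_pos: [513.8, 87.8, 86.3]
eef_rot: [-1.579, 0.0, -1.559]
wrist_force: [-14.7, 0.9, 6.0]
opening: 0.17
```

>>> {"op": "move_arm", "data": {
  "plan": "-1 0.03 0 0 0; -1 0.03 0 0 0; -1 0.03 0 0 0; -1 0.03 0 0 0"
}}

```text
clock: 47.3
tool_pos: [514.6, 87.6, 85.6]
eef_rot: [-1.581, 0.0, -1.559]
wrist_force: [-18.1, -1.4, 3.9]
opening: 0.163
```

```bash
python3 - <<'E'
from ov import *
s=ctrl.sense();print(s['tool_pos'],s['wrist_force'],s['wrist_torque'])
both('v10',(150,130,320,240),(140,130,300,230))
E
```

```text
[514.55095924  87.6207091   85.58073936] [-18.09505012  -1.42297597   3.91653247] [-0.15336975  4.98915575 -0.10376155]
```

View pics/v10.png

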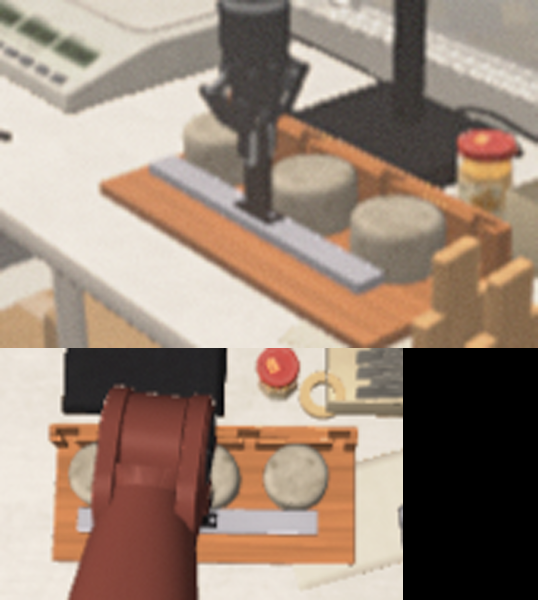

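>>> {"op": "move_arm", "data": {
  "plan": "-1 -0.1 0 0 0; -1 -0.3 0 0 0; -1 -0.7 0 0 0; -1 -1.2 0 0 0; -1 -1.3 0 0.5 0; -1 -1.3 0 1 0; -1 -1.3 0 1.6 0; -1 -1.3 0 2 0; -1 -1.3 1 2 0; -1 -1.3 2 2 0; -1 -1.3 3 2 0; -1 -1.3 3.7 2 0; -1 -1.3 3.7 2 0; -1 -1.3 3.7 2 0; -1 -1.3 3.7 2 0"
}}

```text
clock: 49.28
tool_pos: [441.7, 308.5, 207.7]
eef_rot: [-1.57, 0.0, -1.56]
wrist_force: [0.1, 0.8, -1.9]
opening: 0.167
```

```bash
python3 - <<'E'
from ov import *
s=ctrl.sense();print(s['tool_pos'],s['wrist_force'])
im=pic('top','t11')
for r in eyes.regions_of('top','cheese_1'):
    ys,xs=np.nonzero(r['pixels']); print(round(r['score'],2),len(xs),xs.min(),xs.max(),ys.min(),ys.max(),np.round(ray('top',(xs.min()+xs.max())/2,(ys.min()+ys.max())/2,78)))
a=cv2.imread('pics/t11.png')[145:225,145:305]; 
pic('scene','s11');b=cv2.imread('pics/s11.png')[130:240,150:320]
o=np.vstack([cv2.resize(a,(600,300),interpolation=2),cv2.resize(b,(464,300),interpolation=2) if 0 else cv2.copyMakeBorder(cv2.resize(b,(464,300),interpolation=2),0,0,0,136,cv2.BORDER_CONSTANT)]);cv2.imwrite('pics/v11.png',o)
E
```

```text
[441.65062368 308.48849831 207.71606128] [ 0.08906972  0.83678625 -1.85406347]
0.81 554 167 193 168 193 [569. 227.  78.]
0.62 536 244 269 168 194 [574. -57.  78.]
0.57 561 209 235 168 194 [571.  71.  78.]
```

View pics/v11.png

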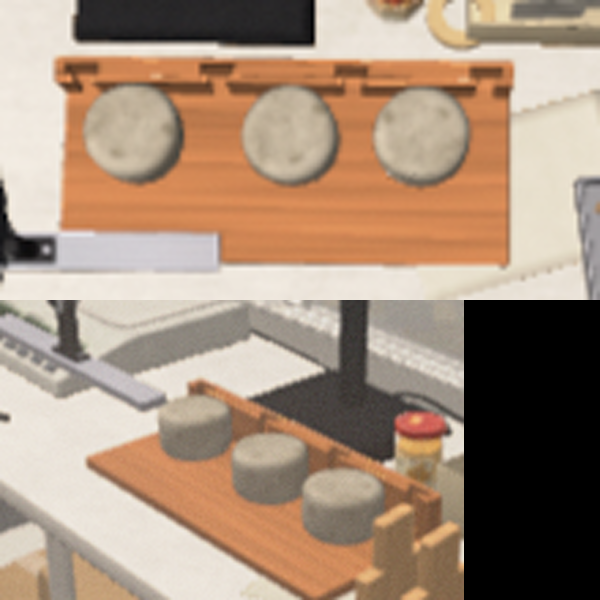

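```bash
python3 - <<'E'
from ov import *
im=cv2.imread('pics/t11.png').astype(int)
for u in(180,200,222,240,257,278): print(u,[int(x) for x in im[158:174,u-1:u+2].mean((1)).dot([1,0,-1])], 'rail row',proj('top',(624.7-.012*((251-u)*3.6),(251-u)*3.6,75))[1].round(1))
P=(550.7,78,.012)
for y in(150,-7,-135): print(proj('top',D(P,(74,y,75))).round(1),proj('top',D(P,(74,y,78))).round(1))
E
```

```text
180 [-16, -35, -108, -124, -123, -123, -123, -126, -109, -31, -34, -36, -37, -37, -38, -38] rail row 166.8
200 [-17, -28, -67, -109, -53, -61, -77, -109, -107, -66, -64, -71, -104, -129, -125, -120] rail row 166.9
222 [-18, -21, -45, -122, -118, -124, -120, -112, -112, -70, -32, -35, -36, -38, -37, -38] rail row 167.1
240 [-17, -18, -39, -119, -95, -64, -63, -87, -125, -119, -104, -102, -112, -122, -121, -119] rail row 167.3
257 [-18, -17, -36, -108, -126, -124, -125, -126, -128, -103, -31, -34, -38, -38, -38, -37] rail row 167.4
278 [-17, -18, -31, -82, -120, -79, -81, -91, -112, -106, -65, -61, -72, -102, -123, -126] rail row 167.6
[180.4 166.6] [180.2 166.4]
[222.3 167. ] [222.3 166.8]
[256.5 167.3] [256.6 167.1]
```

>>> {"op": "move_arm", "data": {
  "plan": "-1 -0.3 -1 0 0; -1 -0.3 -2 0 0; -1 -0.3 -3 0 0; -1 -0.3 -3.82 0 0; -1 -0.3 -3.82 0 0; -1 -0.3 -3.82 0 0; -1 -0.3 -3.82 0 0; -1 -0.3 -3.82 -0.5 0; -1 -0.3 -3.82 -1 0; -1 -0.3 -3.82 -1.5 0; -1 -0.3 -3.82 -2 0; -1 -0.3 -3.82 -2.2 0; -1 -0.3 -3.82 -2.2 0; -1 -0.3 -3.82 -2.2 0"
}}

```text
clock: 51.18
tool_pos: [424.1, 80.3, 76.7]
eef_rot: [-1.569, -0.0, -1.559]
wrist_force: [0.8, -0.5, -2.7]
opening: 0.163
```

>>> {"op": "move_arm", "data": {
  "plan": "-1 0 0 -0.15 0; -1 0 0 -0.25 0; -1 0 0 -0.29 0; -1 0 0 -0.29 0; -1 0 0 -0.29 0"
}}

```text
clock: 51.8
tool_pos: [423.5, 80.1, 58.2]
eef_rot: [-1.57, -0.0, -1.559]
wrist_force: [0.2, 0.4, -2.8]
opening: 0.171
```

>>> {"op": "move_arm", "data": {
  "plan": "-1 0.03 0 0 0; -1 0.06 0 0 0; -1 0.09 0 0 0; -1 0.1 0 0 0; -1 0.1 0 0 0"
}}

```text
clock: 52.42
tool_pos: [429.4, 80.2, 58.0]
eef_rot: [-1.571, -0.0, -1.559]
wrist_force: [-0.1, -0.1, -2.9]
opening: 0.168
```

>>> {"op": "move_arm", "data": {
  "plan": "-1 0.02 0 0 0; -1 0.04 0 0 0; -1 0.04 0 0 0"
}}

```text
clock: 52.8
tool_pos: [431.8, 80.2, 58.1]
eef_rot: [-1.571, -0.0, -1.559]
wrist_force: [-0.0, -0.3, -2.6]
opening: 0.168
```

>>> {"op": "move_arm", "data": {
  "plan": "-1 0.02 0 0 0; -1 0.03 0 0 0; -1 0.03 0 0 0"
}}

```text
clock: 53.18
tool_pos: [433.0, 80.2, 57.9]
eef_rot: [-1.572, -0.0, -1.559]
wrist_force: [-4.5, 0.3, -0.5]
opening: 0.17
```

>>> {"op": "move_arm", "data": {
  "plan": "-1 0.02 0 0 0; -1 0.02 0 0 0; -1 0.02 0 0 0"
}}

```text
clock: 53.55
tool_pos: [433.8, 80.2, 57.8]
eef_rot: [-1.573, -0.0, -1.559]
wrist_force: [-7.1, 0.3, 1.6]
opening: 0.166
```

>>> {"op": "move_arm", "data": {
  "plan": "-1 0.01 0 -0.02 0; -1 0.01 0 -0.03 0; -1 0.01 0 -0.03 0"
}}

```text
clock: 53.92
tool_pos: [434.5, 80.2, 56.7]
eef_rot: [-1.572, -0.0, -1.559]
wrist_force: [-7.9, 0.3, 9.6]
opening: 0.166
```

```bash
python3 -c "
from ov import *
s=ctrl.sense();print(s['tool_pos'],s['wrist_force'],s['wrist_torque'])"
```

```text
[434.49088325  80.19959114  56.67296705] [-7.94116309  0.33946973  9.60624838] [ 0.03362471  2.62250928 -0.14495526]
```

>>> {"op": "move_arm", "data": {
  "plan": "-1 -0.02 0 0 0; -1 -0.02 0 0 0; -0.5 -0.02 0 0 0; -0.4 -0.02 0 0 0; 0 -0.02 0 0 0; 0 -0.02 0 0 0; 0 -0.02 0 0 0; 0 -0.02 0 0.2 0; 0 -0.02 0 0.6 0; 0 -0.02 0 1.2 0; 0 -0.02 0 2 0; 0 -0.02 0 2.6 0; 0 -0.02 1 2.6 0; 0 -0.02 2 2.6 0; 0 -0.02 4 2.6 0; 0 -0.02 6 2.6 0; 0 -0.02 6 2.6 0; 0 -0.02 6 2.6 0; 0 -0.02 6 2.6 0; 0 -0.02 6 2.6 0"
}}

```text
clock: 56.42
tool_pos: [434.1, 439.9, 212.6]
eef_rot: [-1.571, -0.0, -1.559]
wrist_force: [0.4, 0.3, 0.5]
opening: 0.499
```

```bash
python3 - <<'E'
from ov import *
s=ctrl.sense();print(s['tool_pos'],s['wrist_force'])
pic('top','t12');pic('scene','s12')
for r in eyes.regions_of('top','cheese_1'):
    ys,xs=np.nonzero(r['pixels']); print(round(r['score'],2),len(xs),xs.min(),xs.max(),ys.min(),ys.max())
a=cv2.imread('pics/t12.png')[140:245,145:385];b=cv2.imread('pics/s12.png')[130:300,140:420]
o=np.vstack([cv2.resize(a,(600,262),interpolation=2),cv2.copyMakeBorder(cv2.resize(b,(550,334),interpolation=2),0,0,0,50,cv2.BORDER_CONSTANT)]);cv2.imwrite('pics/v12.png',o)
E
```

```text
[434.14450185 439.94392505 212.63964074] [0.38313089 0.26459328 0.48227075]
0.77 534 244 269 168 193
0.72 557 167 193 168 193
0.63 534 209 233 168 194
```

View pics/v12.png

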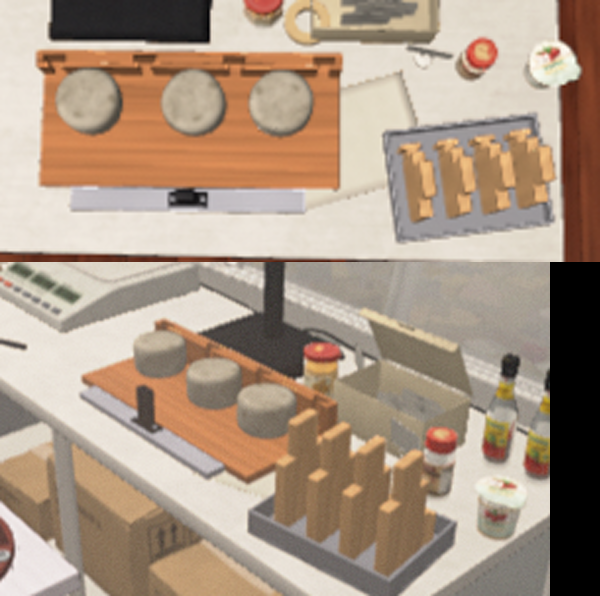

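```bash
python3 -c "
from plant import ctrl
print(ctrl.sense()['clock'],ctrl.hand_in())"
```

```text
the job is handed in; nothing more can be done
56.575 None
```

The job is handed in at about 57 s of the 210 s allowed, done in the order asked.

- **Dividers:** All four were lifted straight up out of their slots and stand upright in the grey tray.
- **Cheeses:** The left cheese had shifted about 25 mm sideways along the row before the push, so I moved the straightedge over to cover it. All three were then pushed back together. They stand flat in a straight row, and the last top picture shows no gap to the rail.
- **Straightedge:** It lies on the worktop, pushed against the front edge of the board until I felt contact. In the top picture it is parallel to the board and centred to within a few millimetres.
- **Bystanders:** The card stand, spice jar and pot look untouched in the last pictures, and the gripper is clear of everything.

**Check that disagreed:** Contact with the rail came about 3 mm farther back than the camera fit predicted. The balanced push force (up to 18 N) and the last pictures still showed the cheeses against the rail.

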